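# Free the sagging bolt of the shaker guard and hold its gate ajar

## Task

The handle has come off the bolt on the shaker guard's gate: pick up the square metal sleeve from the bench and push it fully home onto the bolt's spigot. With the sleeve, lift the sagging bolt over the bent lip of its keeper while drawing it back clear of the keeper, then push the gate, which swings away from the robot, open by about a hand's width (8 to 10 cm at its free end). A spring closes the gate, so finish while still gripping the sleeve, still home on the spigot, and holding the gate steadily ajar with it; leave the other things on the bench alone.

Things in the scene. Friction and masses are not known exactly. Their poses are not given: they have to be found in the camera images.
- sleeve: Loose aluminium square tube, 24 x 24 mm outside, 80 mm long, square bore 15 x 15 mm right through, about 90 g, lying on the bench to the right or left of the gate's bolt (the small jar lies on the other side). Origin at the centre of the tube; x axis along the tube; either end can go first.
- bolt: Steel bolt on top of the gate: 12 x 12 mm bar 215 mm long, loose in two tall staples. Origin on the bar's axis level with the spigot; x horizontal, away from the robot, square to the gate; y along the bar to the hinge; z up. At y = -115 mm a 12 mm thick nose hangs 21 mm below the axis, behind the keeper's lip. The gate's top rail is 25 mm below the axis and 16 mm wide. Moving weight 3 N.
- spigot_root (a point): Centre of the flat collar face (22 mm diameter) against which the sleeve's end comes fully home, 20 mm on the robot's side of the bar's axis, about 165 mm above the bench; axes as the bolt's (x runs along the spigot into the collar). When home, the sleeve's centre is 40 mm from here on the robot's side. It moves with the bolt and gate.
- spigot_tip (a point): Free end of the spigot, 40 mm from the collar face. The spigot is a round steel stub 12 mm in diameter with its last 9 mm tapered to 6 mm, level and square to the gate, pointing to the robot; 40 mm of it and all round it is free.
- bolt_draw (a joint): How far the bolt is drawn back along its own y axis, towards the gate's hinge (m): 0 shot home, 0.05 fully drawn. Sliding drag about 1.5 N; it stays where left. With the bolt down, its nose catches on the keeper's lip at about 0.005. From 0.032 on the bar is clear of the keeper and the gate is free.
- bolt_lift (a joint): How far the bolt is raised straight up from its sagging rest (m), 0 to 0.030. Its nose passes over the bent lip when raised by more than about 0.012; it drops again by its own weight if not held. The sleeve has up to 1.5 mm of play on the spigot.
- gate (a joint): Swing of the gate (rad) about its upright hinge: 0 closed, grows as the free end swings away from the robot, 0.6 at most. The closing spring needs about 2 N at the spigot to start and 3 to 4 N at 0.3 rad.
- gate_hinge (a point): Point on the gate's upright hinge axis at the height of the resting bolt: 220 mm to the left of the closed bolt's spigot seen from the robot (along the bolt's y axis). The gate is an aluminium frame with a clear panel, 140 mm tall, 18 mm thick.
- gate_free_end (a point): Top of the gate's free end, 295 mm from the hinge axis, beside the latch post. The keeper stands on that post: a tall steel cheek on the far side (top 202 mm above the bench), a low one (150 mm) on the robot's side, 21 mm apart, and between them, at the gate's side, a bent-up lip whose top is 157 mm above the bench.
- jar: Bystander: small round lidded jar, 48 mm wide, 70 mm tall. Origin at the centre of its underside.
- reagent_a: Bystander: bottle 74 mm wide, 160 mm tall, left. Origin under its centre.
- reagent_b: Bystander: bottle 74 mm wide, 160 mm tall, right. Origin under its centre.
- beaker: Bystander: beaker 70 mm wide, 85 mm tall, far left. Origin under its centre.
- cylinder: Bystander: measuring cylinder 25 mm wide on a 64 mm foot, 170 mm tall, far right. Origin under its centre.
- spatula: Bystander: small spatula 140 mm long lying flat on the bench in front of the gate. Origin on the bench below it.
Not all that is in view belongs to the job. Of the things that look like the sleeve, the largest one is meant.

How it is judged:
On the way, in this order (a step that is already met when the one before it is completed fails the run):
1. the sleeve is fully home on the spigot while the bolt is still shot (x of sleeve in the frame of spigot_root above -0.045 m and distance between sleeve and spigot_root below 0.046 m and angle between the x axis of sleeve and the x axis of spigot_root, either way round below 0.14 rad and value of joint bolt_draw below 0.012 m), for 0.2 s.
2. the bolt is lifted over the lip and drawn clear of the keeper with the sleeve on it (value of joint bolt_draw above 0.032 m and distance between sleeve and spigot_root below 0.048 m and contact force between the fingers and sleeve above 0.5 N), for 0.1 s.
3. the gate is pushed ajar (value of joint gate above 0.17 rad), for 0.2 s.
At the end, for the whole second after the job is handed in: Gate still, 0.17 to 0.5 rad open (5 to 14 cm at its free end); bolt drawn at least 30 mm; sleeve within 6 mm of home and in line within 0.15 rad; fingers grip the sleeve (over 1 N), which presses on the bolt (over 0.7 N). Bystanders moved under 30 mm (value of joint gate between 0.17 and 0.5 rad and velocity of joint gate between -0.05 and 0.05 rad/s and value of joint bolt_draw above 0.03 m and x of sleeve in the frame of spigot_root above -0.046 m and distance between sleeve and spigot_root below 0.047 m and angle between the x axis of sleeve and the x axis of spigot_root, either way round below 0.15 rad and contact force between the fingers and sleeve above 1 N and contact force between sleeve and bolt above 0.7 N); the arm keeps its last pose, push and grip.
It fails at once if a bystander is pushed, lifted or knocked over (moved by more than 30 mm) (distance of any of jar, reagent_a, reagent_b, beaker, cylinder, spatula from where it was at the start of the episode above 0.03 m).
It also fails if it takes over 48 s, if anything falls off the work surface, if the arm or the gripper's body presses on something with over 40 N, if the wrist force passes 120 N, or if a joint passes its speed limit or range.

## Robot

A 7-joint arm with a two-finger parallel gripper is mounted at the origin on the work surface. World frame = base frame: x ahead of the robot, y to its left, z up, the work surface at z = 0. Lengths are in m, angles in rad, forces in N, time in s.
With the tool pointing down it reaches from about 0.425 to 0.875 m from the base axis. Payload 4.7 kg.
Tool frame: the origin (TCP) lies midway between the tips of the shut fingers; the grasp point (between the pads) lies 19 mm behind it; z points along the fingers, y is the direction in which the jaws open and shut (so a half turn about z gives the same grasp; the last joint's range is limited). The gripper opens to 87 mm and grips with 3 to 60 N. Pads are 19 mm wide; open, the fingers measure 117 mm over their backs; the gripper's body (75 mm by 190 mm) begins 51 mm behind the grasp point.
Start: joints at [-1.222, 0.321, -0.07, 1.45, 0.023, 1.371, -0.057], TCP at [0.214, 0.614, 0.223] pointing down, gripper open.
Joint ranges: [-2.86, 2.86], [-0.3, 2.09], [-1.38, 1.24], [0.06, 2.45], [-1.56, 4.7], [0.09, 2.05], [-2.69, 2.69]. Speed limits (rad/s): [2.57, 2.57, 3.14, 3.14, 3.14, 3.14, 3.14].

## Interface

Orientations are given as a unit quaternion [x, y, z, w].
In Python, from station import r gives the robot as it stands.
- The arm moves only by the tool apply_moves, never from a script. Its argument "rows" is a list of rows, each a list of 4 numbers: the shift along the world's x, y, z in m, then the turn about the world's z in rad. In form: [[dx, dy, dz, twist], ...]. A call has 1 to 10 rows; each row is the pose to reach, as a shift and turn from the pose measured when the call began; what a row does not reach only later rows make up. A row lasts 1/10 s, in which the tool goes at most 50 mm and 8.59 degrees, less where a joint would pass 70% of its speed; a pose out of reach is approached as far as the arm can. A call with a gripper value outside its range is refused whole. "fingers" is the finger opening in m, from 0 to 0.087, set as the call begins (left out, the last holds). The fingers move at their own pace and stop on an object; "force" is the grip in N (left out, the last holds). Time passes only in rows, so rows that repeat a pose let the fingers close. It gives the time, the measured TCP pose, the force and the opening at its end, in the units of the state.
- r.get_state(): the state, without advancing time (a new reading comes with each control period).
- r.get_image(name): name is "scene" or "top" or "wrist"; returns (picture, depth): 384x512x3 uint8, red, green, blue; 384x512 float32, m along the optical axis (not along the pixel's ray), 0 where there is no reading.
- r.get_calibration(name): a dict with "fx", "fy", "cx", "cy" (pixels), "R" (3x3) and "t" (3): a world point X has camera coordinates R X + t; the wrist camera has in their place "mount" (4x4, takes a point from camera to tool coordinates, whose origin is the TCP and whose axes are the flange's). Camera axes: x right, y down, z forward; pixel columns grow to the right and rows downward; lengths in m; the calibration is good to about 2 mm. A picture is of the moment at which its call begins: read the wrist's pose just before it. get_calibration takes no time and is no camera call.
- r.close_job(): hands the job in, once; it reports no verdict.
The state is a dict: "time": time; "q": joint angles; "joint_vel": joint speeds; "joint_torque": joint torques, N m; "position": TCP position; "orientation": TCP orientation; "wrist_force": force on the tool from outside, world axes, zero at the start; "moment": the same for the moment, N m; "grip_width": finger opening in m.
Only numpy, scipy, OpenCV 4.12 (cv2) and the standard library are available. Lean on these libraries where they do the work, as an engineer would, in place of code of your own. Each camera call takes 0.05 s, during which the arm holds its last target. There are 200 camera calls.

## Working session

There is one attempt and no reset: what is moved stays moved. The work goes in short steps, Python scripts to look and compute and a tool call to move; the robot and the scene stay as the last step left them, time stands still between calls to the robot, and variables do not carry over. Pictures are saved under pics/ and viewed, about 8 in all and at most 12, crops included, and the job is handed in when it is done.

Besides the shell and the picture viewer there is one more tool, called after "Emit:" by a JSON object that holds its "op" and its "data", one argument or row to a line. apply_moves: Moves the arm, as the interface text tells. Its arguments: {"type":"object","properties":{"rows":{"type":"array","items":{"type":"array","items":{"type":"number"}}},"fingers":{"type":"number"},"force":{"type":"number"}},"required":["rows"]}

```bash
mkdir -p pics; cat > h.py <<'E'
import numpy as np, cv2
from station import r
from scipy.spatial.transform import Rotation as Rn
def cloud(name):
    s=r.get_state(); im,d=r.get_image(name); c=r.get_calibration(name)
    v,u=np.mgrid[:384,:512]
    P=np.stack([(u-c['cx'])/c['fx']*d,(v-c['cy'])/c['fy']*d,d],-1)
    if 'mount' in c:
        M=np.array(c['mount']); P=P@M[:3,:3].T+M[:3,3]
        W=P@Rn.from_quat(s['orientation']).as_matrix().T+np.array(s['position'])
    else: W=(P-np.array(c['t']))@np.array(c['R'])
    W[d==0]=np.nan
    return im,W
E
python3 - <<'E'
from h import *
print(r.get_state())
a=[]
for n in('scene','top'):
    im,W=cloud(n); np.save(n+'.npy',W); cv2.imwrite(f'pics/{n}0.png',im[:,:,::-1]); 
E
```

```text
{'time': 0.0, 'q': array([-1.22191571,  0.32180103, -0.0701058 ,  1.45170766,  0.0226031 ,
        1.37082081, -0.05688756]), 'joint_vel': array([ 2.17420249e-03, -1.28149301e-03, -1.63264263e-03,  1.09229269e-03,
       -1.03359974e-03,  9.66682282e-05,  1.69142094e-03]), 'joint_torque': array([-4.45822079e-04, -4.91301155e+01, -4.04478852e-01, -3.12523699e+01,
       -6.41467050e-02,  4.37637186e-02,  1.58241860e-04]), 'position': array([0.21341205, 0.61335421, 0.22145957]), 'orientation': array([ 1.66577905e-01,  9.86027815e-01, -9.68058154e-04, -1.13730502e-04]), 'wrist_force': array([ 0.1129178 ,  0.08883314, -0.98458706]), 'moment': array([-0.06589015, -0.01839545, -0.02344823]), 'grip_width': 0.08723277170619302}
```

View pics/scene0.png

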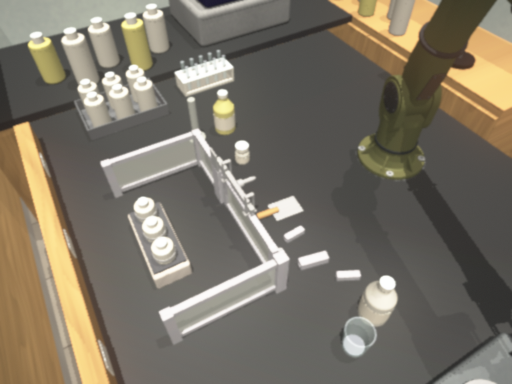

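View pics/top0.png

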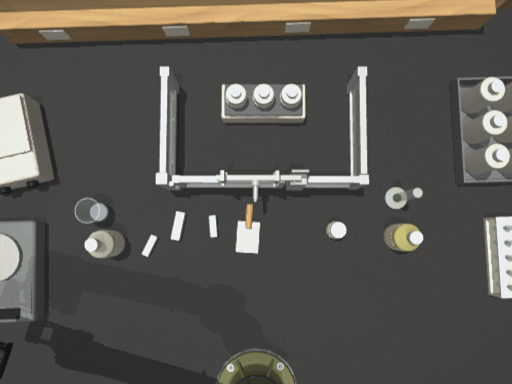

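The top view shows three light bars left of the bolt, at (150,245), (178,226) and (213,226). The one at (178,226) is the largest. The spigot is at about (255,190), the jar is on the right, and the hinge is on the left at about (165,180).

```bash
python3 - <<'E'
from h import *
W=np.load('top.npy')
im=cv2.imread('pics/top0.png')
def box(n,u0,u1,v0,v1,z0,z1):
    P=W[v0:v1,u0:u1].reshape(-1,3); P=P[(P[:,2]>z0)&(P[:,2]<z1)]
    R=cv2.minAreaRect(P[:,:2].astype(np.float32)*1000)
    print(n,len(P),'med',np.median(P,0).round(4),'rect',np.round(R[0],1),np.round(R[1],1),round(R[2],1),'min',P.min(0).round(3),'max',P.max(0).round(3))
box('bar1',138,162,232,260,.008,.05)
box('bar2',165,190,205,246,.012,.05)
box('bar3',205,221,212,241,.008,.05)
box('spigot',247,263,186,205,.14,.2)
box('bar',225,300,168,186,.155,.25)
box('rail',175,215,170,190,.125,.155)
box('jar',322,352,215,245,.02,.1)
box('spat',235,262,203,255,.003,.05)
for v in range(170,204,2): print(v,W[v,250:262:2,2].round(3), W[v,255,:2].round(3))
E
```

```text
bar1 158 med [0.4149 0.2946 0.0184] rect [413.5 295.4] [18.5 66.5] 62.9 min [0.38  0.274 0.008] max [0.446 0.315 0.025]
bar2 255 med [0.4694 0.2103 0.0239] rect [470. 212.] [25.4 79.6] 77.8 min [0.429 0.192 0.012] max [0.51  0.23  0.031]
bar3 144 med [0.4665 0.1107 0.0185] rect [465.8 111.3] [60.4 18.5] 3.2 min [0.435 0.1   0.008] max [0.496 0.121 0.025]
spigot 79 med [ 0.5439 -0.0138  0.17  ] rect [543.1 -15.1] [17.8 38.8] 88.6 min [ 0.524 -0.024  0.16 ] max [ 0.563 -0.007  0.174]
bar 497 med [ 0.581  -0.04    0.1714] rect [578.8 -32.5] [189.2  31.3] 90.0 min [ 0.563 -0.127  0.155] max [0.594 0.062 0.212]
rail 271 med [0.5875 0.146  0.1401] rect [587.9 143.5] [104.4  17.7] 88.9 min [0.578 0.091 0.126] max [0.598 0.196 0.146]
jar 268 med [ 0.4446 -0.2324  0.0685] rect [ 445.  -236.2] [44.6 46.1] 55.6 min [ 0.422 -0.26   0.021] max [ 0.467 -0.214  0.078]
spat 592 med [0.452  0.0089 0.0052] rect [456.8  10.3] [ 75.6 147.9] 88.2 min [ 0.382 -0.029  0.003] max [0.532 0.048 0.025]
170 [-0.001 -0.001 -0.007  0.002  0.004 -0.004] [ 0.627 -0.015]
172 [-0.001 -0.002  0.002 -0.003  0.002  0.00
[... 242 characters left out ...]
 0.576 -0.015]
182 [0.139 0.173 0.176 0.178 0.174 0.143] [ 0.571 -0.015]
184 [0.05  0.172 0.175 0.176 0.174 0.051] [ 0.566 -0.015]
186 [0.027 0.162 0.171 0.171 0.163 0.026] [ 0.561 -0.014]
188 [-0.003 -0.003  0.169  0.173 -0.003  0.003] [ 0.557 -0.014]
190 [ 0.003  0.003  0.173  0.171 -0.001 -0.002] [ 0.551 -0.014]
192 [ 0.003  0.     0.171  0.17   0.004 -0.002] [ 0.546 -0.014]
194 [-0.004 -0.     0.171  0.174 -0.003  0.003] [ 0.541 -0.014]
196 [-0.     0.003  0.17   0.169 -0.004 -0.001] [ 0.536 -0.014]
198 [ 0.003  0.004  0.173  0.171 -0.003  0.001] [ 0.531 -0.013]
200 [-0.002 -0.004  0.167  0.168 -0.002  0.   ] [ 0.526 -0.013]
202 [-0.003  0.    -0.003    nan  0.001 -0.003] [ 0.533 -0.012]
```

```bash
python3 - <<'E'
import cv2
im=cv2.imread('pics/top0.png')[160:260,130:350]
cv2.imwrite('pics/crop1.png',cv2.resize(im,None,fx=3.6,fy=3.6,interpolation=cv2.INTER_CUBIC))
E
```

```text
(no output)
```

View pics/crop1.png

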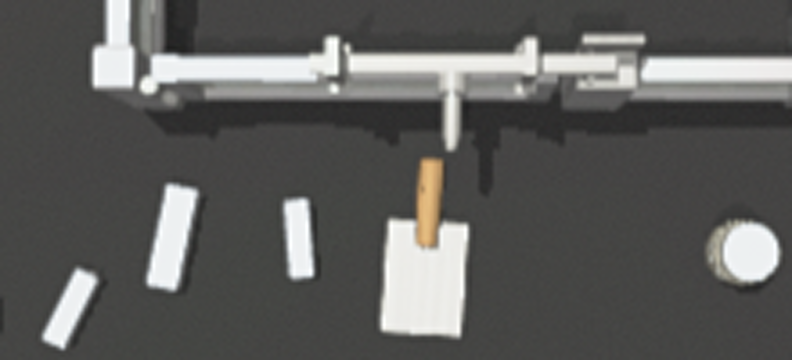

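The crop confirms the measurements. The sleeve (80 x 25 mm) is centred at about (0.470, 0.212) with its axis at -12°, and the spigot lies along x at y ≈ -0.014. I'm moving to hover above the sleeve.

Emit:
{"op": "apply_moves", "data": {
  "rows": [
    [0.025,-0.04,0.01,0.03],
    [0.05,-0.08,0.02,0.06],
    [0.075,-0.12,0.02,0.09],
    [0.1,-0.16,0.02,0.12],
    [0.125,-0.2,0.02,0.12],
    [0.15,-0.24,0.02,0.12],
    [0.175,-0.28,0.02,0.12],
    [0.2,-0.32,0.02,0.12],
    [0.225,-0.36,0.02,0.12],
    [0.248,-0.4,0,0.12]
  ],
  "fingers": 0.087,
  "force": 50
}}

```text
time: 1.1
position: [0.4636, 0.2125, 0.2238]
orientation: [0.107, 0.994, 0.001, 0.002]
wrist_force: [0.1, 0.4, -0.9]
grip_width: 0.087
```

Emit:
{"op": "apply_moves", "data": {
  "rows": [
    [0,0,-0.03,0],
    [0,0,-0.06,0],
    [0,0,-0.06,0]
  ]
}}

```text
time: 1.4
position: [0.4608, 0.2106, 0.1596]
orientation: [0.108, 0.994, -0.002, -0.001]
wrist_force: [-0.0, -0.1, -0.1]
grip_width: 0.0871
```

```bash
python3 - <<'E'
from h import *
s=r.get_state(); print(s['time'],s['position'],s['orientation'],s['wrist_force'])
im,W=cloud('wrist'); cv2.imwrite('pics/w1.png',im[:,:,::-1])
P=W.reshape(-1,3); m=(P[:,2]>.012)&(P[:,2]<.035)&(np.abs(P[:,0]-.47)<.055)&(np.abs(P[:,1]-.212)<.035)
P=P[m]; R=cv2.minAreaRect(P[:,:2].astype(np.float32)*1000); print(len(P),R,np.median(P,0))
q=s['orientation']; M=Rn.from_quat(q).as_matrix(); print('jaw',np.degrees(np.arctan2(M[1,1],M[0,1])),M[:,2])
E
```

```text
1.4 [0.46075976 0.21056391 0.1596223 ] [ 0.1077784   0.99417247 -0.00175522 -0.00135592] [-0.03080644 -0.13693403 -0.13394511]
1647 ((472.9485778808594, 212.61798095703125), (23.49816131591797, 80.07102966308594), 77.30873107910156) [0.47059387 0.21264897 0.02365835]
jaw 77.62568836480958 [-0.00307439 -0.0031977  -0.99999016]
```

View pics/w1.png

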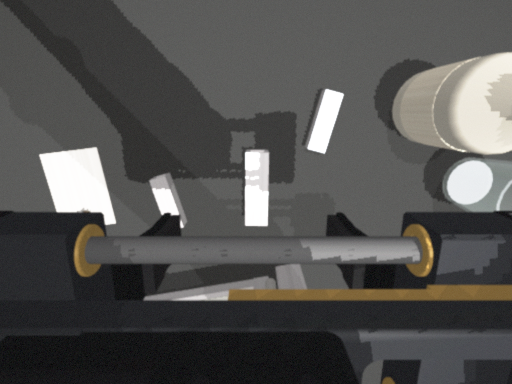

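The wrist view shows the sleeve centred between the jaws, at about (257,188) and square to them. It sits at (0.472, 0.2125). Now descending and closing.

Emit:
{"op": "apply_moves", "data": {
  "rows": [
    [0.003,0.003,-0.04,0],
    [0.003,0.003,-0.08,0],
    [0.003,0.003,-0.11,0],
    [0.003,0.003,-0.135,0],
    [0.003,0.003,-0.148,0],
    [0.003,0.003,-0.154,0],
    [0.003,0.003,-0.154,0]
  ]
}}

```text
time: 2.15
position: [0.4656, 0.2152, 0.0087]
orientation: [0.107, 0.994, -0.0, 0.0]
wrist_force: [-0.1, 0.2, 0.9]
grip_width: 0.0869
```

Emit:
{"op": "apply_moves", "data": {
  "rows": [
    [0,0,0,0],
    [0,0,0,0],
    [0,0,0,0],
    [0,0,0,0],
    [0,0,0,0],
    [0,0,0,0],
    [0,0,0,0],
    [0,0,0,0]
  ],
  "fingers": 0.0,
  "force": 50
}}

```text
time: 2.95
position: [0.4655, 0.2152, 0.0086]
orientation: [0.107, 0.994, -0.0, 0.0]
wrist_force: [-0.2, -0.2, -1.1]
grip_width: 0.0309
```

Emit:
{"op": "apply_moves", "data": {
  "rows": [
    [0,0,0,0],
    [0,0,0,0],
    [0,0,0,0]
  ]
}}

```text
time: 3.25
position: [0.4655, 0.215, 0.0086]
orientation: [0.107, 0.994, -0.001, 0.0]
wrist_force: [-0.1, -0.9, 1.2]
grip_width: 0.0237
```

Emit:
{"op": "apply_moves", "data": {
  "rows": [
    [0,0,0.02,0],
    [0,0,0.05,0],
    [0,0,0.08,0.05],
    [-0.005,0,0.12,0.1],
    [-0.015,0,0.153,0.15],
    [-0.015,0,0.153,0.21],
    [-0.015,0,0.153,0.21],
    [-0.015,0,0.153,0.21]
  ]
}}

```text
time: 4.05
position: [0.45, 0.2147, 0.1609]
orientation: [0.003, 1.0, -0.001, -0.0]
wrist_force: [-0.2, -0.5, -0.7]
grip_width: 0.0235
```

```bash
python3 - <<'E'
from h import *
s=r.get_state(); print(s['time'],s['position'],s['wrist_force'],s['grip_width'])
M=Rn.from_quat(s['orientation']).as_matrix(); print('jaw',np.degrees(np.arctan2(M[1,1],M[0,1])),M[:,2])
im,W=cloud('top'); np.save('top1.npy',W); a=im
im,W=cloud('wrist'); np.save('wr1.npy',W)
im[0:1]=0
o=np.hstack([a[100:300,60:360],]); 
cv2.imwrite('pics/m2.png',np.hstack([cv2.resize(o,(400,300)),cv2.resize(im,(400,300))])[:,:,::-1])
E
```

```text
4.05 [0.45000177 0.21473399 0.1608522 ] [-0.22258785 -0.5315946  -0.67863206] 0.023470001049287075
jaw 89.64532488443538 [-3.00615551e-04 -1.74095278e-03 -9.99998439e-01]
```

View pics/m2.png

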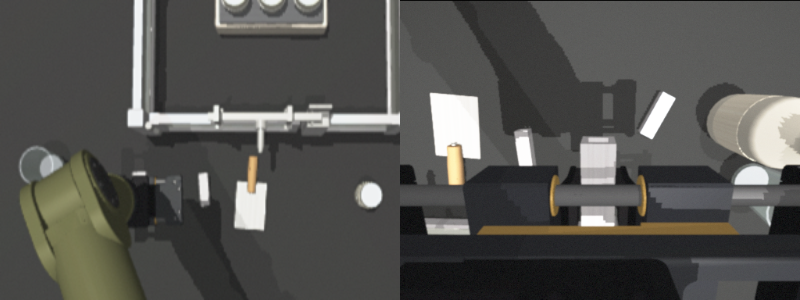

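The sleeve is held, with its near end visible in the wrist view at about (598,180). I'll measure it in the hand and measure the spigot line more precisely.

```bash
python3 - <<'E'
from h import *
W=np.load('wr1.npy').reshape(-1,3); W=W[np.isfinite(W[:,0])]
P=W[(abs(W[:,1]-.215)<.02)&(abs(W[:,0]-.44)<.045)&(W[:,2]>.135)&(W[:,2]<.185)]
print(len(P),P.min(0),P.max(0),np.median(P,0))
T=P[(P[:,2]>.172)]; print('top',len(T),np.median(T[:,2]))
for x in np.arange(.395,.47,.005):
    q=T[abs(T[:,0]-x)<.0025]
    if len(q)>5: print(x.round(3),len(q),q[:,1].min().round(4),q[:,1].max().round(4),np.median(q[:,2]).round(4))
for f in('top','top1','scene'):
    W=np.load(f+'.npy').reshape(-1,3)
    P=W[(abs(W[:,1]+.0145)<.012)&(W[:,0]>.522)&(W[:,0]<.556)&(W[:,2]>.15)&(W[:,2]<.185)]
    print(f,len(P),P.min(0).round(4),P.max(0).round(4),P.mean(0).round(4),np.polyfit(P[:,0]-.54,P[:,1],1).round(4),np.median(P[:,2]))
W=np.load('top.npy').reshape(-1,3)
P=W[(W[:,2]>.165)&(W[:,2]<.18)&(W[:,0]>.57)&(W[:,0]<.6)&(W[:,1]>-.12)&(W[:,1]<.06)];print('bar',len(P),np.polyfit(P[:,1],P[:,0],1),P[:,0].min(),P[:,0].max())
E
```

```text
4379 [0.41773161 0.19516619 0.15108243] [0.48067079 0.23495686 0.18498476] [0.43909269 0.21562042 0.1755539 ]
top 3841 0.1756613038646343
0.42 433 0.2041 0.2279 0.1756
0.425 423 0.204 0.2278 0.1757
0.43 399 0.2039 0.2278 0.1757
0.435 398 0.2043 0.2279 0.1757
0.44 692 0.1952 0.235 0.176
0.445 386 0.2038 0.2279 0.1757
0.45 7 0.2051 0.227 0.1751
0.465 240 0.2035 0.2272 0.1756
top 61 [ 0.5238 -0.0192  0.1644] [ 0.5546 -0.0083  0.1741] [ 0.5398 -0.0137  0.1697] [-0.0257 -0.0137] 0.16997868673665817
top1 60 [ 0.5238 -0.0192  0.1646] [ 0.5544 -0.0083  0.1746] [ 0.54   -0.0137  0.17  ] [-0.0273 -0.0137] 0.16993722932171845
scene 43 [ 0.5268 -0.0192  0.1579] [ 0.556  -0.0082  0.1719] [ 0.5419 -0.0124  0.1672] [ 0.0002 -0.0124] 0.16796086498602142
bar 359 [0.02197485 0.58170021] 0.5707216994293656 0.5906452262904816
```

Emit:
{"op": "apply_moves", "data": {
  "rows": [
    [0,-0.035,0.001,0],
    [0,-0.07,0.001,-0.01],
    [0,-0.105,0.001,-0.015],
    [0,-0.14,0.001,-0.015],
    [0,-0.175,0.001,-0.015],
    [0,-0.205,0.001,-0.015],
    [0.005,-0.22,0.001,-0.015],
    [0.005,-0.228,0.001,-0.015],
    [0.005,-0.228,0.001,-0.015],
    [0.005,-0.228,0.001,-0.015]
  ]
}}

```text
time: 5.15
position: [0.4546, -0.0124, 0.161]
orientation: [0.01, 1.0, -0.001, -0.001]
wrist_force: [1.0, 0.1, -1.2]
grip_width: 0.0234
```

```bash
python3 - <<'E'
from h import *
s=r.get_state(); print(s['time'],s['position'],s['wrist_force'],s['grip_width'])
M=Rn.from_quat(s['orientation']).as_matrix(); print('jaw',np.degrees(np.arctan2(M[1,1],M[0,1])),M[:,2])
im,W=cloud('scene'); np.save('sc2.npy',W)
o=im[150:250,190:330]
im,W=cloud('wrist'); np.save('wr2.npy',W)
cv2.imwrite('pics/m3.png',np.hstack([cv2.resize(o,(420,300),interpolation=2),cv2.resize(im,(380,300))])[:,:,::-1])
W=W.reshape(-1,3); W=W[np.isfinite(W[:,0])]
T=W[(W[:,2]>.17)&(W[:,2]<.182)&(abs(W[:,1]+.012)<.016)]
for x in np.arange(.415,.60,.005):
    q=T[abs(T[:,0]-x)<.0025]
    if len(q)>5: print(x.round(3),len(q),q[:,1].min().round(4),q[:,1].max().round(4),np.median(q[:,2]).round(4))
E
```

```text
5.15 [ 0.45462142 -0.01242755  0.16101509] [ 0.98531791  0.14755192 -1.16873851] 0.023356298746626702
jaw 88.84790624716194 [-0.00196282 -0.00218933 -0.99999568]
0.425 477 -0.0223 0.0017 0.1761
0.43 421 -0.0225 0.0014 0.1763
0.435 407 -0.0222 0.0014 0.1762
0.44 392 -0.0224 0.0014 0.1762
0.445 517 -0.028 0.0039 0.1763
0.45 368 -0.0227 0.0009 0.1762
0.47 264 -0.0234 0.0002 0.1762
0.475 338 -0.0237 0.0003 0.1762
0.48 324 -0.0232 0.0003 0.1761
0.485 175 -0.0234 0.0003 0.1761
```

View pics/m3.png

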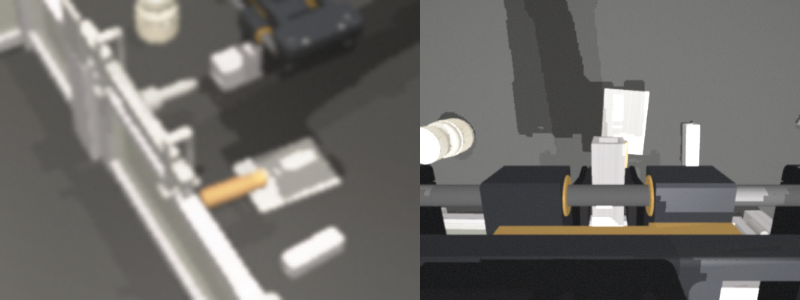

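The scene crop shows the sleeve's end, at about (235,65), in line with the spigot tip at (190,85). In the data they agree within 1 mm. I'm inserting carefully.

Emit:
{"op": "apply_moves", "data": {
  "rows": [
    [0.01,-0.001,0.0005,0],
    [0.02,-0.001,0.0005,0],
    [0.025,-0.001,0.0005,0],
    [0.03,-0.001,0.0005,0],
    [0.035,-0.0015,0.0005,0],
    [0.04,-0.0015,0.0005,0],
    [0.045,-0.0015,0.0005,0],
    [0.045,-0.0015,0.0005,0]
  ]
}}

```text
time: 6.05
position: [0.5003, -0.0137, 0.1617]
orientation: [0.01, 1.0, -0.001, -0.001]
wrist_force: [-0.1, 0.9, -1.0]
grip_width: 0.0235
```

Emit:
{"op": "apply_moves", "data": {
  "rows": [
    [0.004,0,0,0],
    [0.008,0,0,0],
    [0.011,0,0,0],
    [0.013,0,0,0],
    [0.015,0,0,0],
    [0.015,0,0,0]
  ]
}}

```text
time: 6.65
position: [0.5155, -0.0137, 0.1617]
orientation: [0.01, 1.0, -0.001, -0.001]
wrist_force: [-0.4, 0.2, -0.5]
grip_width: 0.0234
```

```bash
cat > m.py <<'E'
from h import *
s=r.get_state(); print(s['time'],s['position'].round(4),s['wrist_force'].round(2),s['moment'].round(2),s['grip_width'])
M=Rn.from_quat(s['orientation']).as_matrix(); print('jaw',np.degrees(np.arctan2(M[1,1],M[0,1])),M[:,2])
im,W=cloud('wrist'); W=W.reshape(-1,3); W=W[np.isfinite(W[:,0])]; p=s['position']
T=W[(abs(W[:,2]-p[2]-.015)<.005)&(abs(W[:,1]-p[1])<.016)]
for x in p[0]+np.arange(-.04,.035,.01):
    q=T[abs(T[:,0]-x)<.0025]
    if len(q)>5: print(x.round(3),len(q),q[:,1].min().round(4),q[:,1].max().round(4),np.median(q[:,2]).round(4))
print('near end x',np.percentile(T[:,0],.5)-p[0])
E
python3 m.py
python3 - <<'E'
from h import *
im,W=cloud('scene'); cv2.imwrite('pics/s4.png',cv2.resize(im[130:250,170:330],(800,600),interpolation=2)[:,:,::-1])
E
```

```text
6.65 [ 0.5155 -0.0137  0.1617] [-0.41  0.16 -0.51] [ 0.04  0.02 -0.02] 0.023356679821485742
jaw 88.90652337566516 [-0.00128973 -0.00272979 -0.99999544]
0.486 443 -0.0238 -0.0001 0.1766
0.496 400 -0.0239 -0.0002 0.1768
0.506 501 -0.0297 0.0022 0.1768
0.516 9 -0.0194 -0.0008 0.1761
0.536 337 -0.0251 -0.0013 0.1768
0.546 194 -0.0249 -0.0013 0.1766
near end x -0.031858123231779334
```

View pics/s4.png

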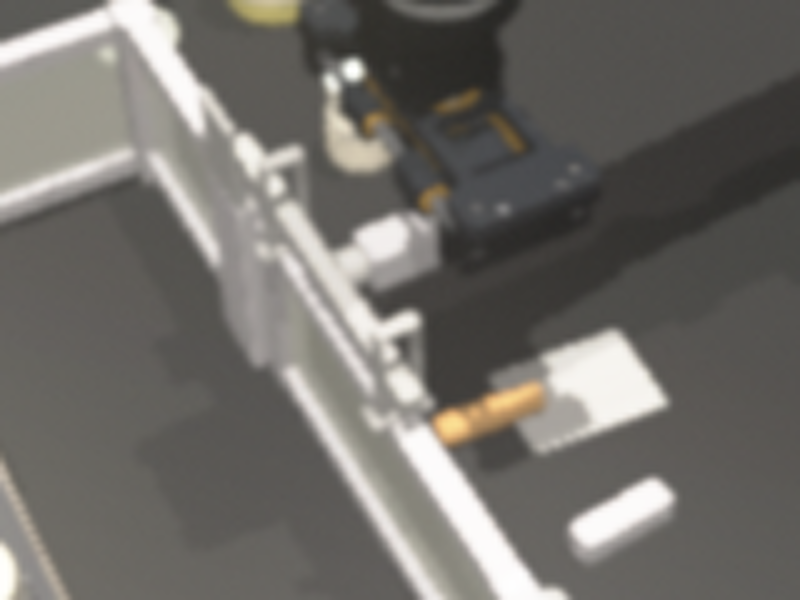

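The sleeve is on the spigot, with a small gap left to the collar at about (350,262). I'm pushing on until it makes contact.

Emit:
{"op": "apply_moves", "data": {
  "rows": [
    [0.001,0,0,0],
    [0.002,0,0,0],
    [0.003,0,0,0],
    [0.003,0,0,0]
  ]
}}

```text
time: 7.15
position: [0.518, -0.0138, 0.1616]
orientation: [0.01, 1.0, -0.001, -0.001]
wrist_force: [-2.2, 0.3, -0.2]
grip_width: 0.0237
```

Emit:
{"op": "apply_moves", "data": {
  "rows": [
    [0.001,0,0,0],
    [0.002,0,0,0],
    [0.003,0,0,0],
    [0.003,0,0,0]
  ]
}}

```text
time: 7.55
position: [0.5208, -0.014, 0.1615]
orientation: [0.01, 1.0, -0.001, -0.002]
wrist_force: [-2.5, -0.2, 0.0]
grip_width: 0.0236
```

Emit:
{"op": "apply_moves", "data": {
  "rows": [
    [0.0015,0,0,0],
    [0.003,0,0,0],
    [0.003,0,0,0],
    [0.003,0,0,0]
  ]
}}

```text
time: 7.95
position: [0.5219, -0.0137, 0.1611]
orientation: [0.01, 1.0, -0.001, -0.004]
wrist_force: [-7.7, -0.1, 3.0]
grip_width: 0.0234
```

```bash
python3 m.py; python3 - <<'E'
from h import *
im,W=cloud('scene'); cv2.imwrite('pics/s5.png',cv2.resize(im[130:250,170:330],(800,600),interpolation=2)[:,:,::-1])
im,W=cloud('top');W=W.reshape(-1,3)
P=W[(W[:,2]>.165)&(W[:,2]<.18)&(W[:,0]>.565)&(W[:,0]<.61)&(W[:,1]>-.12)&(W[:,1]<.06)];print('bar',len(P),np.polyfit(P[:,1],P[:,0],1),P[:,0].min(),P[:,0].max())
E
```

```text
7.95 [ 0.5219 -0.0137  0.1611] [-7.68 -0.1   3.01] [ 0.06  1.57 -0.04] 0.023393660449511564
jaw 88.89103878503062 [-0.0076182  -0.00237379 -0.99996816]
0.492 429 -0.0237 0.0 0.1762
0.502 407 -0.0236 -0.0001 0.1763
0.512 497 -0.0297 0.0022 0.1762
0.522 22 -0.0237 -0.0008 0.1758
0.542 336 -0.0251 -0.0013 0.1762
0.552 201 -0.0249 -0.0013 0.176
near end x -0.03183917453496554
bar 75 [0.0274848  0.58858634] 0.5794239290895696 0.592660544671823
```

View pics/s5.png

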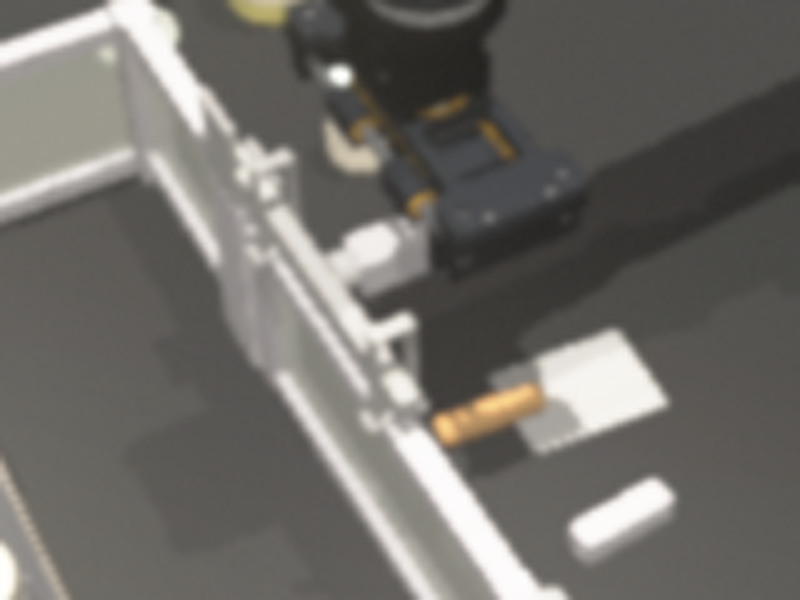

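Contact force is 7.7 N with no slip in the grip, so the sleeve is home and the gate's play is taken up. I'll ease off a little and lift.

Emit:
{"op": "apply_moves", "data": {
  "rows": [
    [-0.001,0,0,0],
    [-0.0015,0,0.003,0],
    [-0.0015,0,0.006,0],
    [-0.0015,0,0.009,0],
    [-0.0015,0,0.012,0],
    [-0.0015,0,0.015,0],
    [-0.0015,0,0.018,0],
    [-0.0015,0,0.021,0],
    [-0.0015,0,0.021,0]
  ]
}}

```text
time: 9.0
position: [0.5206, -0.0136, 0.1827]
orientation: [0.01, 1.0, -0.001, -0.003]
wrist_force: [-2.3, -0.1, -2.8]
grip_width: 0.0236
```

```bash
python3 m.py; python3 - <<'E'
from h import *
im,W=cloud('top');W=W.reshape(-1,3)
P=W[(W[:,2]>.165)&(W[:,2]<.205)&(W[:,0]>.568)&(W[:,0]<.61)&(W[:,1]>-.12)&(W[:,1]<.06)];print('bar',len(P),np.median(P,0),P[:,1].min(),P[:,1].max())
h,e=np.histogram(P[:,2],8);print(h,e.round(3))
E
```

```text
9.0 [ 0.5206 -0.0136  0.1827] [-2.33 -0.14 -2.85] [0.03 0.51 0.03] 0.02357597056046962
jaw 88.89251202932316 [-0.00688325 -0.00212886 -0.99997404]
0.491 442 -0.0237 0.0001 0.1979
0.501 408 -0.024 -0.0001 0.198
0.511 491 -0.0295 0.0023 0.1978
0.521 21 -0.0242 -0.0007 0.1972
0.541 334 -0.0251 -0.0012 0.1976
0.551 205 -0.0249 -0.0012 0.1974
near end x -0.031733830961638676
bar 95 [ 0.58431901 -0.10419812  0.19009602] -0.11932319905468214 -0.08423785394191469
[ 1  3  2  1 37 39  7  5] [0.169 0.173 0.177 0.182 0.186 0.19  0.194 0.199 0.203]
```

The bar's top went from 0.171 to 0.190 m, a lift of about 19 mm, and the 2.8 N on the wrist is the bolt's weight. Now drawing it back.

Emit:
{"op": "apply_moves", "data": {
  "rows": [
    [0,0.005,0,0],
    [0,0.01,0,0],
    [0,0.015,0,0],
    [0.0005,0.02,0,0],
    [0.0005,0.025,0,0],
    [0.0005,0.03,0,0],
    [0.001,0.035,0,0],
    [0.001,0.04,0,0],
    [0.001,0.044,0,0],
    [0.001,0.044,0,0]
  ]
}}

```text
time: 10.1
position: [0.5215, 0.0316, 0.1823]
orientation: [0.009, 1.0, -0.001, -0.004]
wrist_force: [-2.6, 0.0, -3.8]
grip_width: 0.0237
```

```bash
python3 m.py; python3 - <<'E'
from h import *
im,W=cloud('top'); cv2.imwrite('pics/t6.png',cv2.resize(im[140:240,140:340],(800,400),interpolation=2)[:,:,::-1])
W=W.reshape(-1,3)
P=W[(W[:,2]>.18)&(W[:,2]<.198)&(W[:,0]>.568)&(W[:,0]<.61)&(W[:,1]>-.15)&(W[:,1]<.06)];print('bar',len(P),np.median(P,0),P[:,1].min(),P[:,1].max())
E
```

```text
10.1 [0.5215 0.0316 0.1823] [-2.56  0.02 -3.77] [0.14 0.51 0.02] 0.023651949217700998
jaw 88.97205710109967 [-0.00722959 -0.00144404 -0.99997282]
0.491 431 0.0214 0.0453 0.1975
0.501 402 0.0212 0.0451 0.1976
0.511 485 0.0156 0.0475 0.1975
0.521 17 0.0238 0.044 0.197
0.541 334 0.0202 0.044 0.1971
0.551 203 0.0204 0.044 0.197
near end x -0.03178020673516374
bar 171 [ 0.5856688  -0.0474531   0.18913977] -0.14583684450971549 -0.012534453928690882
```

View pics/t6.png

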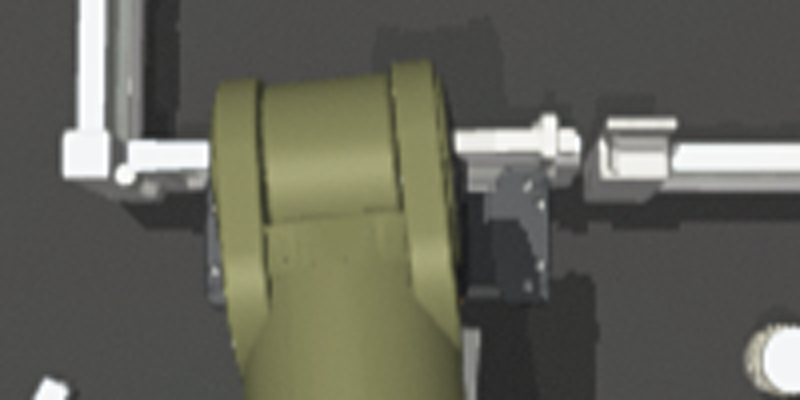

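The bolt end, at about (580,143), is clear of the keeper at about (600,143), so it is drawn about 44 mm. I'm swinging the gate open along an arc about the hinge at (0.586, 0.205).

Emit:
{"op": "apply_moves", "data": {
  "rows": [
    [0.0055,-0.0015,0,0.025],
    [0.0098,-0.003,0,0.05],
    [0.0142,-0.0043,0,0.075],
    [0.0187,-0.0056,0,0.1],
    [0.0232,-0.0067,0,0.125],
    [0.0277,-0.0077,0,0.15],
    [0.0323,-0.0085,0,0.175],
    [0.0369,-0.0093,0,0.2],
    [0.0369,-0.0093,0,0.2]
  ]
}}

```text
time: 11.1
position: [0.5587, 0.0215, 0.1822]
orientation: [-0.09, 0.996, -0.001, -0.004]
wrist_force: [-2.9, -0.9, -4.5]
grip_width: 0.0236
```

```bash
cat > g.py <<'E'
from h import *
im,W=cloud('top');cv2.imwrite('pics/t7.png',cv2.resize(im[140:240,140:340],(800,400),interpolation=2)[:,:,::-1])
W=W.reshape(-1,3)
P=W[(W[:,2]>.12)&(W[:,2]<.225)&(W[:,0]>.56)&(W[:,0]<.8)&(W[:,1]>-.09)&(W[:,1]<-.03)];print('rail',len(P),np.median(P,0)); m=np.median(P,0)
print('approx angle',np.arctan2(m[0]-.586,.2055-m[1])+.024)
E
python3 m.py; python3 g.py
```

```text
11.1 [0.5587 0.0215 0.1822] [-2.91 -0.95 -4.53] [-0.36  0.75 -0.01] 0.023586835210557367
jaw 100.37332011702654 [-0.00685754 -0.00304982 -0.99997184]
0.529 377 0.0055 0.0295 0.1974
0.539 409 0.0065 0.0315 0.1975
0.549 448 0.0086 0.0372 0.1973
0.559 51 0.0103 0.0224 0.1972
0.579 328 0.0136 0.0375 0.197
0.589 174 0.0157 0.0373 0.1968
near end x -0.03249943183595305
rail 207 [ 0.63749421 -0.05904672  0.18828695]
approx angle 0.21624677245544185
```

Emit:
{"op": "apply_moves", "data": {
  "rows": [
    [0.0045,-0.0005,0,0.022],
    [0.009,-0.001,0,0.045],
    [0.0135,-0.0015,0,0.07],
    [0.017,-0.0017,0,0.09],
    [0.017,-0.0017,0,0.09],
    [0.017,-0.0017,0,0.09],
    [0.017,-0.0017,0,0.09],
    [0.017,-0.0017,0,0.09]
  ]
}}

```text
time: 12.0
position: [0.575, 0.0198, 0.1822]
orientation: [-0.135, 0.991, -0.001, -0.004]
wrist_force: [-2.1, -1.5, -4.8]
grip_width: 0.0238
```

```bash
python3 m.py; python3 g.py
python3 - <<'E'
from h import *
im,W=cloud('scene'); a=im
c=r.get_calibration('scene')
t=cv2.imread('pics/t7.png')[:,:,::-1]
cv2.imwrite('pics/f8.png',np.hstack([cv2.resize(a[130:250,170:330],(400,300)),cv2.resize(t,(400,300))])[:,:,::-1])
E
```

```text
12.0 [0.575  0.0198 0.1822] [-2.14 -1.55 -4.76] [-0.58  0.81 -0.13] 0.023760422543662296
jaw 105.48434211539113 [-0.007142   -0.00360811 -0.99996799]
0.545 309 0.0039 0.0253 0.1975
0.555 406 0.0038 0.0283 0.1975
0.565 419 0.0055 0.0319 0.1974
0.575 73 0.0081 0.0198 0.1971
0.585 19 0.028 0.0354 0.1974
0.595 306 0.0132 0.0355 0.197
0.605 141 0.0164 0.0348 0.1968
near end x -0.03281631240074445
rail 176 [ 0.66275199 -0.05458919  0.18840194]
approx angle 0.3109541739729621
```

View pics/f8.png

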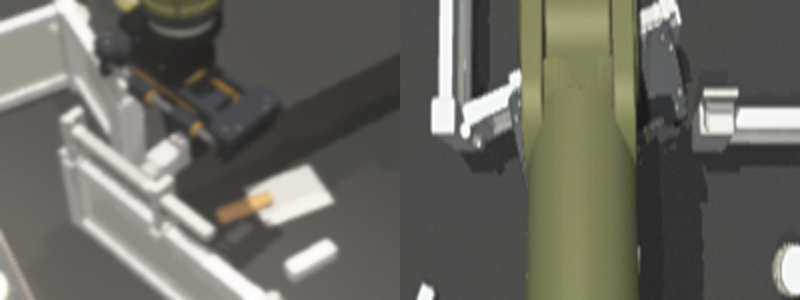

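The gate is open by about 0.31 rad (about 9 cm at its free end), and the sleeve is against the collar at about (165,165). I'll check it is steady, then hand in.

Emit:
{"op": "apply_moves", "data": {
  "rows": [
    [0,0,0,0],
    [0,0,0,0],
    [0,0,0,0],
    [0,0,0,0],
    [0,0,0,0]
  ]
}}

```text
time: 12.65
position: [0.575, 0.0198, 0.1822]
orientation: [-0.135, 0.991, -0.001, -0.004]
wrist_force: [-3.4, -1.7, -4.3]
grip_width: 0.0232
```

```bash
python3 g.py; python3 - <<'E'
from h import *
s=r.get_state(); print(s['time'],s['position'],s['wrist_force'],s['grip_width'],abs(s['joint_vel']).max())
print(r.close_job())
E
```

```text
rail 174 [ 0.66293695 -0.054549    0.18854829]
approx angle 0.3116502557245694
12.7 [0.57497289 0.0198663  0.1821779 ] [-3.30703505 -1.48150015 -4.75990384] 0.023806844016770298 0.001989037078317397
the job is handed in; nothing more can be done
None
```

The job is done and handed in at 12.7 s; the hand-in gave no verdict. I gripped the largest square sleeve and pushed it home on the spigot with 7.7 N on the collar. With it I lifted the bolt about 19 mm, drew it back about 44 mm, and swung the gate open.

- **Gate:** the last checks put it at about 0.31 rad, or about 9 cm at its free end, and it was steady.
- **Sleeve:** still gripped at 23.8 mm finger opening, and pushed back along its axis with about 3.5 N. Its angle is within about 0.03 rad of the spigot's line.
- **Bystanders:** the arm never touched them as far as I could see, but I did not re-measure their positions at the end.
- **Not measured directly:** that the sleeve was still home when I handed in. I infer it from the steady push and from seeing no slip in the grip.

No check failed or disagreed.

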